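# Gather the clamp nuts in the corner of a microscope accessory tray

## Robot

A 7-joint arm with a two-finger parallel gripper is mounted at the origin on the work surface. World frame = base frame: x ahead of the robot, y to its left, z up, the work surface at z = 0. Lengths are in mm, angles in rad, forces in N, time in s.
With the tool pointing down it reaches from about 350 to 900 mm from the base axis. Payload 19.9 kg.
Tool frame: the origin (TCP) lies at the very end of the fingers, on their centre line; the grasp point (between the pads) lies 19 mm behind it; x points along the fingers, y is the direction in which the jaws open and shut, and the axes are right-handed (so a half turn about x gives the same grasp; the last joint's range is limited). The gripper opens to 85 mm and grips with 20 to 120 N. Pads are 22 mm wide; open, the fingers measure 114 mm over their backs; the gripper's body (76 mm by 85 mm) begins 54 mm behind the grasp point. The pads swing forward as they close: fully open they stand 13 mm farther back than shut.
Start: joints at [1.2, 0.417, -0.01, 1.614, 0.005, 1.111, -0.053], TCP at [201.812, -591.501, 231.26] pointing down, gripper open.
Joint ranges: [-2.81, 2.81], [-0.39, 2.02], [-1.27, 1.25], [0.06, 2.57], [-1.19, 4.33], [0.19, 2], [-2.82, 2.82]. Speed limits (rad/s): [1.89, 1.89, 2.39, 2.39, 3.01, 3.01, 3.01].

## Interface

Orientations are given as a rotation vector (axis times angle).
In Python, from workcell import state, get_image, camera_info, finish_job gives the robot as it stands.
- The arm moves only by the shell command python3 -m inch 'ROWS' [OPENING] [FORCE]. ROWS is JSON, a list of rows, each a list of 4 numbers: the shift along the tool's x, y, z in mm, then the turn about the tool's x in rad. In form: [[tx, ty, tz, twist], ...]. A call has 1 to 20 rows; each row shifts and turns the pose as measured when the row begins, along the tool's axes as they then stand; what a row does not reach is not made up. A row lasts 1/8 s, in which the tool goes at most 62.5 mm and 10.7 degrees, less where a joint would pass 70% of its speed; a pose out of reach is approached as far as the arm can. A call with a gripper value outside its range is refused whole. OPENING is the finger opening in mm, from 0 to 85.4, set as the call begins (- or left out, the last holds). The fingers move at their own pace and stop on an object; FORCE is the grip in N (left out, the last holds). Time passes only in rows, so rows that do not move let the fingers close. It gives the time, the measured TCP pose, the force and the opening at its end, in the units of the state.
- state(): the state, without advancing time (a new reading comes with each control period).
- get_image(name): name is "side" or "top" or "wrist"; returns the picture (480x640x3 uint8, red, green, blue); there is no depth.
- camera_info(name): a dict with "mtx" (3x3 intrinsics, pixels), "extrinsics" (4x4, takes a point from world to camera coordinates). Camera axes: x right, y down, z forward; pixel columns grow to the right and rows downward; lengths in mm; the calibration is good to about 2 mm. A picture is of the moment at which its call begins: read the wrist's pose just before it. camera_info takes no time and is no camera call; for the wrist camera it gives the pose at the moment of the call.
- finish_job(): hands the job in, once; it reports no verdict.
The state is a dict: "time": time; "joints": joint angles; "joint_velocities": joint speeds; "effort": joint torques, N m; "ee_pos": TCP position; "ee_rot": TCP orientation; "ft_force": force on the tool from outside, world axes, zero at the start; "ft_torque": the same for the moment, N m; "grip_width": finger opening in mm.
Only numpy, scipy, OpenCV 4.12 (cv2) and the standard library are available. Lean on these libraries where they do the work, as an engineer would, in place of code of your own. Each camera call takes 0.05 s, during which the arm holds its last target. There are 200 camera calls.

## Task

Get the microscope's accessory tray ready for a colleague: lay the rectangular dish-holder plate flat and square in the tray's pocket, between its four corner locators, and let go of it. Then take the tray by the handle next to that pocket and tip it by about 30 degrees, until all four knurled nuts have slid together into the corner with the pouring lip. Finish while still holding the tray steadily tipped in the gripper, leaning on nothing but the bench, the plate still in its pocket, no nut spilled and the other things on the bench left where they are.

Things in the scene. Friction and masses are not known exactly. Their poses are not given: they have to be found in the camera images.
- tray: White moulded tray, loose on the bench, 280 (x) by 200 (y) mm, rim 34 mm high, walls and floor 4 mm, 0.45 kg; origin at the centre of its underside, z up. Divider at x -20 mm (22 mm high): pocket on the -x side, open compartment with the nuts from x -18 to 136. Nuts slide at about 10 degrees, along a wall at about 20; the bench grips the tray better, so it tips about the edge it stands on.
- tray_pocket (a point): Centre of the pocket, on the tray's floor (tray point -78, 0, 4 mm), axes as the tray's. The pocket is 94 (x) by 64 (y) mm, marked by four L-shaped corner locators 6 mm high and 6 mm thick, with a thin dark liner. Its long sides are open for 58 mm between the locators, so fingers can go down beside the plate there; the tray's long walls are 64 mm further out.
- tray_handle (a point): Middle of the grab bar at the pocket's end (tray point -138, 0, 54 mm), axes as the tray's. A straight steel bar along y, 160 mm long, 12 x 12 mm in section, on two posts at y = -74 and +74; its top is at 60 mm. The 4 mm end wall stands right below it, rim 14 mm below the bar. A like bar stands over the other end wall (x = 138).
- tray_corner (a point): The corner with the pouring lip, inside, at floor level (tray point 136, -96, 4 mm), axes as the tray's: the open compartment lies towards -x and +y of it. The walls are cut down to 22 mm there and a lip flares outwards above. The tray's outer bottom corner under it, on which it can stand when tipped, is tray point 140, -100, 0 mm.
- plate_center (a point): Centre of the dish-holder plate (half-way up): a rectangular aluminium plate 90 mm (its x) by 60 mm (its y) by 12 mm thick with a round 37 mm hole through its middle, 0.14 kg, lying flat on the bench at the start.
- nut1: Knurled steel clamp nut, a flat disc 22 mm across and 10 mm high, 22 g, lying flat and loose on the floor of the tray's open compartment; origin at the centre of its underside.
- nut2: Knurled steel clamp nut, a flat disc 22 mm across and 10 mm high, 22 g, lying flat and loose on the floor of the tray's open compartment; origin at the centre of its underside.
- nut3: Knurled steel clamp nut, a flat disc 22 mm across and 10 mm high, 22 g, lying flat and loose on the floor of the tray's open compartment; origin at the centre of its underside.
- nut4: Knurled steel clamp nut, a flat disc 22 mm across and 10 mm high, 22 g, lying flat and loose on the floor of the tray's open compartment; origin at the centre of its underside.
- adapter: Bystander: round aluminium ring, 68 mm across, 12 mm high, with a 36 mm hole; origin under its centre. Stays where it is.
- dish: Bystander: clear lidded culture dish, 63 mm across, 15 mm high; origin under its centre. Stays where it is.
- wellplate: Bystander: clear 24-well plate, 128 x 86 x 16 mm; origin under its centre. Stays where it is.
- bottle: Bystander: white wash bottle with a bent spout, 72 mm across, 190 mm high; origin under its centre. Stays where it is.
- marker: Bystander: marker pen lying on the bench, 132 mm long, 13 mm thick; origin under its middle. Stays where it is.
- tube_rack: Bystander: grey rack with capped tubes, 60 x 200 mm, 88 mm high, fixed; origin under its centre.
Mind the look-alikes: they are no part of the job. Leave any blue, orange or red look-alike of the part that bears plate_center alone.

How it is judged (in metres and radians):
On the way:
1. the plate lies flat and square in the tray's pocket, let go of, with the tray flat on the bench (x of plate_center in the frame of tray_pocket between -0.0035 and 0.0035 m and y of plate_center in the frame of tray_pocket between -0.0035 and 0.0035 m and z of plate_center in the frame of tray_pocket between 0.003 and 0.008 m and angle between the x axis of plate_center and the x axis of tray_pocket, either way round below 0.08 rad and angle between the z axis of plate_center and the z axis of tray_pocket, either way round below 0.05 rad and contact force between the fingers and plate below 0.1 N and angle between tray's own z axis and vertical below 0.06 rad), for 0.2 s.
At the end, for the whole second after the job is handed in: Nuts at rest within 85 mm of both walls of the lip corner; plate still seated (3.5 mm, 0.08 rad, flat); the gripper holds the tray still, tipped 20 to 50 degrees, handle by the pocket above 100 mm, leaning on nothing but the bench (x of nut1 in the frame of tray_corner between -0.085 and 0.005 m and y of nut1 in the frame of tray_corner between -0.005 and 0.085 m and z of each of nut1, nut2, nut3, nut4 in the frame of tray_corner below 0.02 m and linear speed of each of nut1, nut2, nut3, nut4, tray below 0.02 m/s and x of nut2 in the frame of tray_corner between -0.085 and 0.005 m and y of nut2 in the frame of tray_corner between -0.005 and 0.085 m and x of nut3 in the frame of tray_corner between -0.085 and 0.005 m and y of nut3 in the frame of tray_corner between -0.005 and 0.085 m and x of nut4 in the frame of tray_corner between -0.085 and 0.005 m and y of nut4 in the frame of tray_corner between -0.005 and 0.085 m and x of plate_center in the frame of tray_pocket between -0.0035 and 0.0035 m and y of plate_center in the frame of tray_pocket between -0.0035 and 0.0035 m and z of plate_center in the frame of tray_pocket between 0.003 and 0.008 m and angle between the x axis of plate_center and the x axis of tray_pocket, either way round below 0.08 rad and angle between the z axis of plate_center and the z axis of tray_pocket, either way round below 0.05 rad and angle between tray's own z axis and vertical between 0.35 and 0.87 rad and contact force between the fingers and tray above 1 N and angular speed of tray below 0.1 rad/s and height (world z) of tray_handle above 0.1 m and contact force between tray and adapter below 0.1 N and contact force between tray and dish below 0.1 N and contact force between tray and wellplate below 0.1 N and contact force between tray and bottle below 0.1 N and contact force between tray and marker below 0.1 N and contact force between tray and tube_rack below 0.1 N); the arm keeps its last pose, push and grip.
It fails at once if a bystander is shifted by more than 30 mm (distance of any of adapter, dish, wellplate, bottle, marker from where it was at the start of the episode above 0.03 m).
It fails at once if a nut falls out of the tray (z of any of nut1, nut2, nut3, nut4 in the frame of tray below -0.02 m).
It also fails if it takes over 54 s, if anything falls off the work surface, if the arm or the gripper's body presses on something with over 40 N, if the wrist force passes 120 N, or if a joint passes its speed limit or range.

## Working session

There is one attempt and no reset: what is moved stays moved. The work goes in short steps, Python scripts to look and compute and a shell command to move; the robot and the scene stay as the last step left them, time stands still between calls to the robot, and variables do not carry over. Pictures are saved under pics/ and viewed, about 8 in all and at most 12, crops included, and the job is handed in when it is done.

```bash
mkdir -p pics; ls
python3 - <<'E'
from workcell import *
import cv2,numpy as np
s=state();print({k:np.round(v,3).tolist() for k,v in s.items()})
for n in("top","side"):
    cv2.imwrite(f"pics/{n}0.png",get_image(n)[:,:,::-1]); c=camera_info(n);print(n,np.round(c["mtx"],1).tolist(),np.round(c["extrinsics"],3).tolist())
E
```

```text
pics
{'time': 0.0, 'joints': [1.201, 0.418, -0.01, 1.614, 0.005, 1.111, -0.053], 'joint_velocities': [0.0, -0.0, 0.0, 0.001, -0.001, -0.001, -0.0], 'effort': [0.0, -86.444, 0.679, -43.49, 0.019, 0.008, 0.0], 'ee_pos': [201.685, -591.201, 230.665], 'ee_rot': [2.044, 0.34, -2.044], 'ft_force': [0.007, 0.907, 1.047], 'ft_torque': [0.033, 0.026, 0.018], 'grip_width': 84.986}
top [[544.9, 0.0, 322.5], [0.0, 544.9, 236.7], [0.0, 0.0, 1.0]] [[0.021, -1.0, 0.002, 13.079], [-0.995, -0.021, -0.102, 526.268], [0.102, -0.0, -0.995, 1344.98], [0.0, 0.0, 0.0, 1.0]]
side [[573.7, 0.0, 326.3], [0.0, 573.7, 239.8], [0.0, 0.0, 1.0]] [[-0.966, -0.257, 0.014, 510.093], [-0.209, 0.753, -0.624, 138.751], [0.15, -0.606, -0.781, 1644.822], [0.0, 0.0, 0.0, 1.0]]
```

View pics/top0.png

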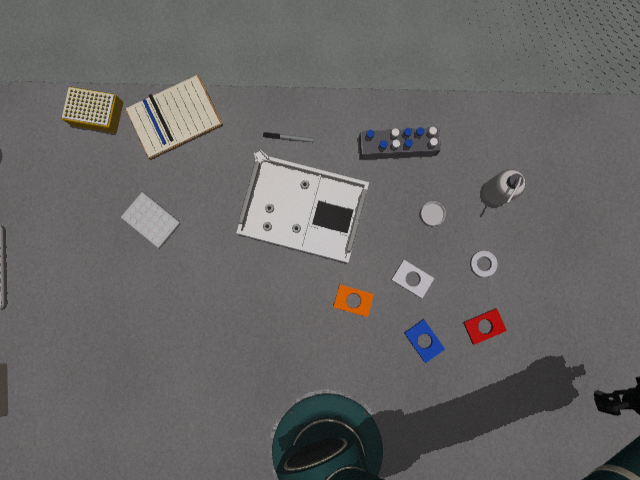

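View pics/side0.png

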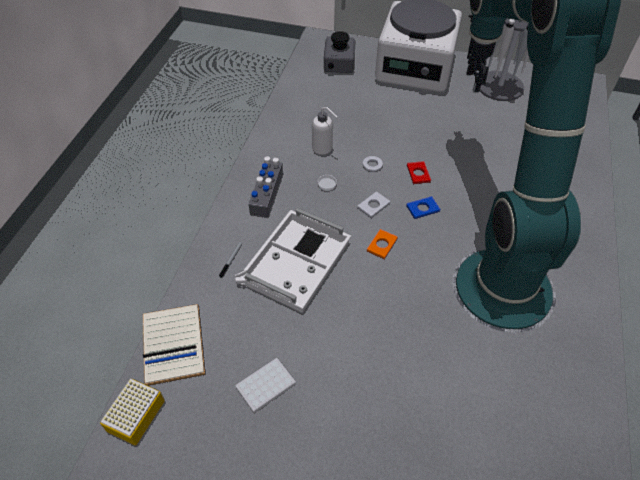

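Top view: the plain aluminium plate is at (413,279), the pocket liner at (332,217), the pocket-side handle at about (357,230), the lip corner at (261,157). Now I turn these into positions.

```bash
cat > h.py <<'E'
import numpy as np,cv2
from scipy.spatial.transform import Rotation as R
from workcell import *
def ray(px,c,z):
    E=c["extrinsics"];Rm,t=np.array(E)[:3,:3],np.array(E)[:3,3]
    px=np.atleast_2d(np.array(px,float)); d=(np.linalg.inv(c["mtx"])@np.c_[px,np.ones(len(px))].T).T@Rm
    o=-Rm.T@t; return o+d*((z-o[2])/d[:,2])[:,None]
def proj(P,c):
    E=np.array(c["extrinsics"]);q=(E[:3,:3]@np.atleast_2d(P).T).T+E[:3,3];q=q@np.array(c["mtx"]).T;return q[:,:2]/q[:,2:]
def blob(mask,near):
    cs,_=cv2.findContours(mask.astype(np.uint8),cv2.RETR_EXTERNAL,cv2.CHAIN_APPROX_NONE)
    cs=[c for c in cs if cv2.contourArea(c)>60]
    return min(cs,key=lambda c:np.hypot(*(c[:,0].mean(0)-near)))[:,0]
def rect(pts):
    (cx,cy),(w,h),a=cv2.minAreaRect(pts[:,:2].astype(np.float32))
    if w<h: w,h,a=h,w,a+90
    return np.round([cx,cy,w,h,(a+90)%180-90],1)
def tool(): 
    s=state(); return np.array(s["ee_pos"]),R.from_rotvec(s["ee_rot"]).as_matrix()
E
python3 - <<'E'
from h import *
im=cv2.imread("pics/top0.png");c=camera_info("top")
g=im.astype(int);br=g.min(2);mx=g.max(2)
print("px plate",im[270,400],"bench",im[300,300],"liner",im[217,332])
print("plate",rect(ray(blob(br>120,(413,279)),c,12)))
print("liner",rect(ray(blob(mx<50,(332,217)),c,4)))
print("tray",rect(ray(blob(br>120,(300,205)),c,20)))
print(np.round(ray([[368,184],[349,261],[238,234],[257,155]],c,34),0))
p,M=tool();print(p,M.round(3).tolist())
z=cv2.resize(im[130:310,220:460],None,fx=3.3,fy=3.3,interpolation=cv2.INTER_CUBIC);cv2.imwrite("pics/z.png",z)
E
```

```text
px plate [187 183 186] bench [ 97  96 100] liner [42 39 43]
plate [ 426.3 -206.4   90.5   60.5   59.3]
liner [ 5.804e+02 -5.000e-01  9.150e+01  5.950e+01  7.650e+01]
tray [607.9  80.  305.3 224.8  76.3]
[[662. -88.  34.]
 [466. -43.  34.]
 [528. 236.  34.]
 [731. 195.  34.]]
[ 201.70979553 -591.2175964   230.73276709] [[-0.0, 0.323, -0.946], [0.001, -0.946, -0.323], [-1.0, -0.001, 0.0]]
```

```bash
python3 -m inch '[[0,-29,-34,0],[0,-29,-34,0],[0,-29,-34,0],[0,-29,-34,0],[0,-29,-34,0],[0,-29,-34,0],[0,-29,-34,0],[0,-29,-34,0],[0,-29,-34,0],[0,-29,-34,0],[0,0,0,-0.176],[0,0,0,-0.176],[0,0,0,-0.176],[0,0,0,-0.176],[0,0,0,0]]' 85
python3 - <<'E'
from h import *
p,M=tool();c=camera_info("wrist");im=get_image("wrist")[:,:,::-1];cv2.imwrite("pics/w1.png",im)
print(p,M.round(3).tolist(),np.array(c["extrinsics"]).round(2).tolist());print(proj([426,-206,12],c))
E
```

```text
time: 1.98
ee_pos: [434.8, -192.2, 227.8]
ee_rot: [1.58, 0.925, -1.584]
ft_force: [0.3, 0.7, 0.9]
grip_width: 84.8
[ 434.81023546 -192.20336064  227.8198123 ] [[-0.005, 0.869, -0.496], [0.005, -0.496, -0.869], [-1.0, -0.007, -0.001]] [[0.87, -0.49, -0.01, -471.72], [-0.47, -0.84, 0.28, 10.43], [-0.14, -0.24, -0.96, 391.74], [0.0, 0.0, 0.0, 1.0]]
[[321.08568243 223.17491744]]
```

View pics/w1.png

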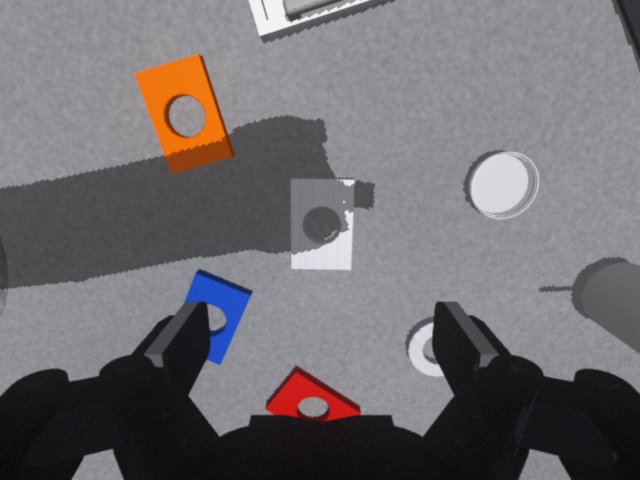

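The plate shows with corners at (291,180), (353,179), (352,270), (291,269), part-shadowed; the jaws are already nearly aligned with it.

Run:
```python
from h import *
c=camera_info("wrist");p,M=tool()
P=ray([[291,180],[353.5,179],[352,270],[291,269]],c,12);print(rect(P),P.round(1).tolist())
im=cv2.imread("pics/w1.png");
q=P.mean(0)[:2]; d=M.T@np.array([*q-p[:2],0]); a=np.radians(rect(P)[4]-90); ty=np.arctan2(M[1,1],M[0,1]); print("move tool",d.round(1),"twist",-(a-ty))
q=np.array([426.3,-206.4]);print("top-based",(M.T@np.array([*q-p[:2],0])).round(1))
```

```text
[ 425.7 -208.6   90.9   61.3   59.3] [[422.1, -155.8, 12.0], [473.5, -184.1, 12.0], [428.9, -263.3, 12.0], [376.2, -232.1, 12.0]]
move tool [-0.  -0.1 19.2] twist 0.014384260432422802
top-based [-0.  -0.3 16.5]
```

```bash
python3 -m inch '[[0,0,9,0.007],[0,0,9,0.007],[45,0,0,0],[45,0,0,0],[45,0,0,0],[40,0,0,0],[0,0,0,0]]' 85
python3 - <<'E'
from h import *
c=camera_info("wrist");p,M=tool();q=np.array([425.9,-207.9]);print(p.round(1),(M.T@np.array([*q-p[:2],0])).round(1),np.degrees(np.arctan2(M[1,1],M[0,1])))
E
```

```text
time: 2.9
ee_pos: [423.3, -212.1, 49.1]
ee_rot: [1.604, 0.897, -1.608]
ft_force: [0.3, -0.4, 0.7]
grip_width: 85.0
[ 423.3 -212.1   49.1] [ 0. -0. -5.] -31.804719089116777
```

```bash
python3 -m inch '[[15,0,-4.5,-0.018],[15,0,0,0],[15,0,0,0],[4,0,0,0],[0,0,0,0]]' 85
python3 - <<'E'
from h import *
cv2.imwrite("pics/w2.png",get_image("wrist")[:,:,::-1])
c=camera_info("wrist");p,M=tool();q=np.array([425.9,-207.9]);print(p.round(1),(M.T@np.array([*q-p[:2],0])).round(1),np.degrees(np.arctan2(M[1,1],M[0,1])),state()["ft_force"])
E
```

```text
time: 3.52
ee_pos: [427.7, -209.6, 0.3]
ee_rot: [1.593, 0.904, -1.593]
ft_force: [-0.1, -0.1, 0.0]
grip_width: 84.9
[ 427.7 -209.7    0.5] [-0.  -2.4 -0.6] -30.81958376580705 [ 0.69118779  0.73318038 -0.24994731]
```

View pics/w2.png

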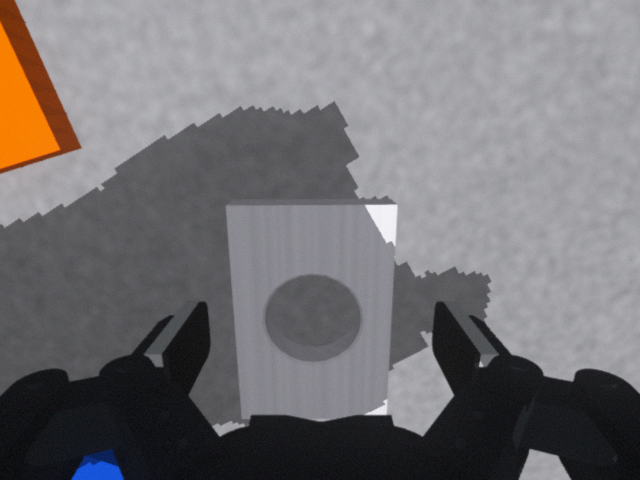

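The plate lies between the open jaws, its top far edge at row 206 from (227,206) to (397,205), with the hole centred near (312,317).

Run:
```python
from h import *
c=camera_info("wrist");p,M=tool()
for n,px in (("farL",(227,206)),("farR",(397,205)),("hole",(312,317)),("nearL",(242,418)),("nearR",(387,418))):
    print(n,((ray([px],c,12)[0]-p)@M).round(1))
```

```text
farL [-11.6 -32.6 -44.5]
farR [-11.5  27.  -44.9]
hole [-11.5  -3.1  -1.5]
nearL [-11.5 -32.4  44.9]
nearR [-11.5  27.9  44.9]
```

```bash
python3 -m inch '[[3,-2.5,0,0],[0,0,0,0]]' 85; python3 -m inch '[[0,0,0,0],[0,0,0,0],[0,0,0,0],[0,0,0,0],[0,0,0,0]]' 50 40; python3 -m inch '[[-20,0,0,0],[-30,0,0,0],[-40,0,0,0],[0,0,0,0]]'
```

```text
time: 3.82
ee_pos: [425.7, -208.5, -2.1]
ee_rot: [1.594, 0.903, -1.592]
ft_force: [-0.1, 0.2, 0.4]
grip_width: 85.0
time: 4.45
ee_pos: [425.8, -208.6, -1.6]
ee_rot: [1.594, 0.902, -1.592]
ft_force: [0.0, 0.1, -0.6]
grip_width: 58.9
time: 4.95
ee_pos: [425.2, -208.2, 90.4]
ee_rot: [1.593, 0.904, -1.593]
ft_force: [-0.4, -0.0, -2.6]
grip_width: 58.8
```

Run:
```python
from h import *
im=get_image("wrist")[:,:,::-1]; c=camera_info("wrist"); p,M=tool(); cv2.imwrite("pics/w3.png",im)
print(p.round(1),M.round(3).tolist(),state()["grip_width"])
q=np.array([580.4,-.5]);d=M.T@np.array([*q-p[:2],0]);print("to pocket",d.round(1))
```

```text
[ 424.4 -207.8   89. ] [[-0.001, 0.859, -0.512], [0.0, -0.512, -0.859], [-1.0, -0.001, 0.0]] 58.537532674114544
to pocket [-1.00e-01  2.78e+01 -2.58e+02]
```

View pics/w3.png

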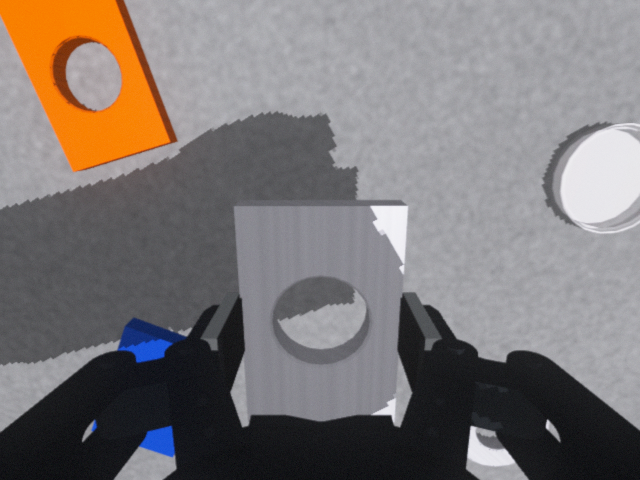

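The plate is held squarely in the jaws, its far corners at (235,206) and (407,206). Now I turn, go short of the pocket, and look at the liner.

```bash
python3 -m inch '[[-20,0,0,-0.1],[-10,0,0,-0.1],[0,0,0,-0.1],[0,0,0,0],[0,26,-37,0],[0,26,-37,0],[0,26,-37,0],[0,20,-28,0],[0,0,0,0],[0,0,0,0]]'
python3 - <<'E'
from h import *
im=get_image("wrist")[:,:,::-1]; c=camera_info("wrist"); p,M=tool(); cv2.imwrite("pics/w4.png",im)
print(p.round(1),M.round(3).tolist(),np.degrees(np.arctan2(M[1,1],M[0,1])))
u=np.array([.2334,.9724]);v=np.array([-.9724,.2334]);q=np.array([580.4,-.5])
d=M.T@np.array([*q-p[:2],0]);print("to pocket",d.round(1))
print(proj([[*(q+a*45*u+b*30*v),5] for a,b in((-1,-1),(-1,1),(1,1),(1,-1))],c).round(0).tolist())
E
```

```text
time: 6.25
ee_pos: [550.9, -91.4, 108.5]
ee_rot: [1.385, 1.095, -1.4]
ft_force: [-0.4, -0.2, -1.3]
grip_width: 58.6
[550.9 -91.3 108.7] [[-0.014, 0.969, -0.246], [0.005, -0.246, -0.969], [-1.0, -0.015, -0.002]] -14.228130356632647
to pocket [  0.1   6.3 -95.3]
[[381.0, 162.0], [287.0, 163.0], [281.0, 3.0], [386.0, 2.0]]
```

View pics/w4.png

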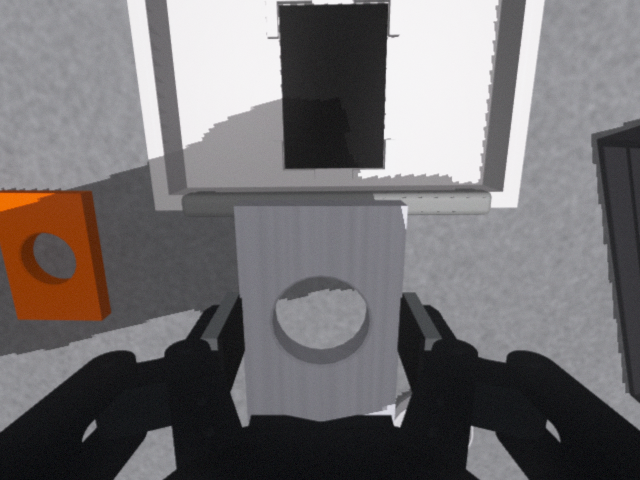

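The liner shows with corners near (284,168), (384,168), (389,3), (279,4); the handle bar lies below it at row 203; the plate is still square in the jaws.

Run:
```python
from h import *
c=camera_info("wrist");p,M=tool()
im=cv2.imread("pics/w4.png");b=blob((im.max(2)<75),(333,90))
hull=cv2.convexHull(b);ap=cv2.approxPolyDP(hull,8,True)[:,0];print(ap.tolist())
def show(P):
    r=rect(P);print("world",r,"tool",((np.array([r[0],r[1],P[0,2]])-p)@M).round(1))
show(ray(ap,c,4.5)); show(ray(b,c,4.5)); show(ray([[284,168],[384,168],[389,3],[279,4]],c,4.5))
zt=p[2]+12+1.8-0
P=ray([[235,206],[407,206],[248,419],[397,419]],c,zt);print(((P-p)@M).round(1))
```

```text
[[387, 4], [382, 166], [285, 168], [279, 6]]
world [579.6  -2.5  92.   62.1  76.5] tool [104.2   7.6 -93. ]
world [579.7  -2.3  92.8  62.6  76.4] tool [104.2   7.6 -93.2]
world [580.4  -2.5  93.2  64.1  76.1] tool [104.2   8.4 -93.2]
[[-13.3 -29.5 -44.7]
 [-14.2  29.7 -45. ]
 [-13.4 -29.6  43.8]
 [-14.4  31.2  43. ]]
```

```bash
python3 -m inch '[[0,2,-20,-0.005],[0,2,-23,-0.005],[0,2,-25,0],[0,1.6,-22,0],[0,0,0,0],[20,0,0,0],[0,0,0,0]]'
cat > k.py <<'E'
from h import *
import sys
z0=float(sys.argv[1]) if len(sys.argv)>1 else 4.5
p,M=tool();print(p.round(1),M[:,0].round(3),"ang",np.degrees(np.arctan2(M[1,1],M[0,1])).round(2))
q=np.array([580.0,-2.4,4.5]);d=(q-p)@M;print("to liner centre",d.round(1))
E
python3 k.py
```

```text
time: 7.18
ee_pos: [578.9, -3.3, 86.8]
ee_rot: [1.382, 1.097, -1.398]
ft_force: [0.2, -0.9, -0.7]
grip_width: 59.1
[578.9  -3.3  86.8] [-0.016  0.005 -1.   ] ang -14.02
to liner centre [82.3  2.2 -1.1]
```

```bash
python3 -m inch '[[25,1.6,-0.6,-0.007],[25,0,0,0],[22,0,0,0],[0,0,0,0]]'; python3 k.py
python3 - <<'E'
from h import *
cv2.imwrite("pics/w5.png",get_image("wrist")[:,:,::-1])
E
```

```text
time: 7.68
ee_pos: [579.2, -5.5, 12.6]
ee_rot: [1.379, 1.099, -1.397]
ft_force: [-0.5, -0.3, -1.2]
grip_width: 59.4
[579.2  -5.5  12.6] [-0.016  0.004 -1.   ] ang -13.84
to liner centre [ 8.1  0.2 -3.2]
```

View pics/w5.png

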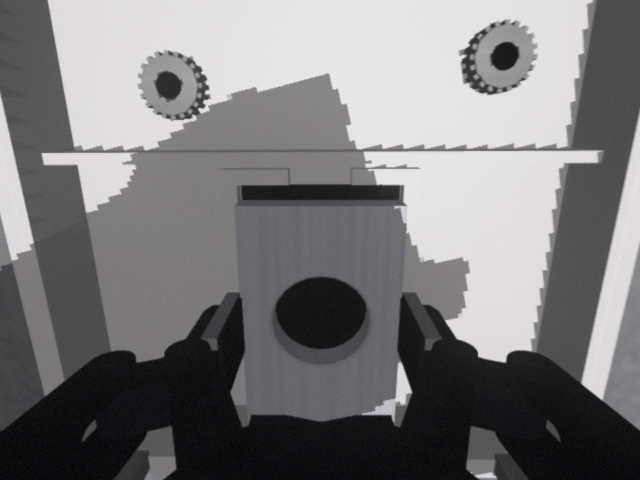

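Just above the pocket: the liner's far edge is at row 185, columns 241–404, and the plate's far top edge at row 206, columns 235–407.

Run:
```python
from h import *
c=camera_info("wrist");p,M=tool()
im=cv2.imread("pics/w5.png").max(2)
print(im[176:212:2,320].tolist(), im[194,228:252:2].tolist(), im[194,392:416:2].tolist())
print(((ray([[241,185],[404,185]],c,4.5)-p)@M).round(1), ((ray([[235,206],[407,206],[248,419],[397,419]],c,p[2]+13.8)-p)@M).round(1))
```

```text
[129, 130, 131, 129, 75, 30, 32, 27, 32, 22, 27, 28, 71, 84, 81, 106, 113, 113] [124, 125, 123, 126, 118, 86, 99, 47, 30, 33, 25, 25] [43, 49, 42, 50, 103, 101, 217, 230, 230, 231, 231, 231]
[[  9.6 -31.8 -48.8]
 [  8.6  33.3 -49. ]] [[-13.3 -29.5 -44.7]
 [-14.2  29.7 -45. ]
 [-13.4 -29.6  43.9]
 [-14.3  31.2  43. ]]
```

```bash
python3 -m inch '[[0,0,-1.9,0],[0,0,0,0]]'; python3 k.py; python3 -m inch '[[5,0,0,0],[3,0,0,0],[1.5,0,0,0],[0,0,0,0]]'
```

```text
time: 7.98
ee_pos: [581.3, -3.7, 15.4]
ee_rot: [1.381, 1.096, -1.394]
ft_force: [0.0, -0.9, -1.2]
grip_width: 58.8
[581.3  -3.7  15.4] [-0.012  0.004 -1.   ] ang -13.88
to liner centre [10.9 -1.4 -1. ]
time: 8.48
ee_pos: [581.4, -3.7, 6.1]
ee_rot: [1.382, 1.095, -1.393]
ft_force: [-0.9, -0.2, -0.7]
grip_width: 58.9
```

```bash
cat > e.py <<'E'
from h import *
im0=get_image("wrist")[:,:,::-1];c=camera_info("wrist");p,M=tool();cv2.imwrite("pics/e.png",im0)
im=im0.max(2).astype(int)
print(p.round(1),state()["ft_force"].round(1) if hasattr(state()["ft_force"],"round") else state()["ft_force"])
for x in(300,320,340):
    col=im[150:215,x]; d=np.where(col<50)[0]; 
    if len(d): print(x,"dark rows",150+d[0],150+d[-1], ((ray([[x,149.5+d[0]]],c,4.5)[0]-p)@M).round(1), "plate edge top", ((ray([[x,206]],c,p[2]+13.8)[0]-p)@M).round(1))
for r in(190,194,198,202):
    d=np.where(im[r,200:440]<50)[0]
    if len(d): print(r,200+d[0],200+d[-1],((ray([[199.5+d[0],r],[200.5+d[-1],r]],c,4.5)-p)@M)[:,1].round(1))
E
python3 e.py
```

```text
[581.5  -3.7   6.2] [-0.3 -0.  -0.7]
300 dark rows 193 199 [  1.8  -7.8 -47. ] plate edge top [-13.7  -7.  -44.8]
320 dark rows 193 199 [  1.7  -0.1 -47. ] plate edge top [-13.8  -0.1 -44.8]
340 dark rows 193 199 [  1.6   7.5 -47.1] plate edge top [-13.8   6.8 -44.8]
194 282 378 [-14.9  22.2]
198 234 395 [-33.4  28.7]
202 235 237 [-33.1 -31.9]
```

Run:
```python
import cv2
im=cv2.imread("pics/e.png")[150:320,200:440];cv2.imwrite("pics/e1.png",cv2.convertScaleAbs(cv2.resize(im,None,fx=3.3,fy=3.3),alpha=1.5,beta=10))
```

```text
(no output)
```

View pics/e1.png

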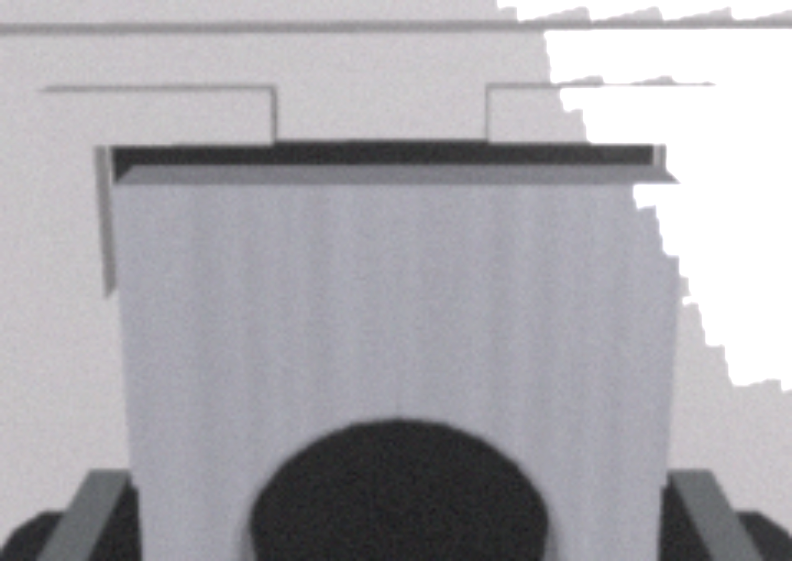

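The plate sits about 1.6 mm too far right (dark pocket at crop columns 112–653, plate bottom at 133–660); along its length it is centred. Shift left, then lower.

```bash
python3 -m inch '[[-1,-1.6,0,0],[0,0,0,0]]'
python3 - <<'E'
from h import *
im=get_image("wrist")[:,:,::-1];p,M=tool();cv2.imwrite("pics/f.png",im);print(p.round(1))
g=im.max(2).astype(int)
for r in(196,197,198):
    d=np.where(g[r,225:415]<45)[0]; print(r,225+d[0],225+d[-1])
print(g[203,225:250].tolist(),g[203,390:412].tolist())
E
```

```text
time: 8.78
ee_pos: [579.9, -3.3, 7.3]
ee_rot: [1.382, 1.095, -1.393]
ft_force: [0.3, -0.8, -0.9]
grip_width: 58.7
[580.   -3.4   7.3]
196 239 394
197 239 395
198 240 394
[124, 126, 125, 123, 125, 123, 127, 122, 122, 98, 82, 79, 83, 82, 82, 81, 78, 80, 83, 82, 80, 83, 83, 84, 83] [88, 88, 91, 87, 88, 90, 88, 90, 89, 88, 91, 92, 89, 90, 96, 152, 210, 227, 230, 231, 231, 230]
```

```bash
python3 -m inch '[[2,0,0,0],[1.5,0,0,0],[1.5,0,0,0],[0,0,0,0]]'
python3 - <<'E'
from h import *
im=get_image("wrist")[:,:,::-1];p,M=tool();print(p.round(1),np.round(state()["ft_force"],1))
cv2.imwrite("pics/f1.png",cv2.convertScaleAbs(cv2.resize(im[150:320,200:440],None,fx=3.3,fy=3.3),alpha=1.5,beta=10))
E
```

```text
time: 9.32
ee_pos: [580.4, -3.4, 2.8]
ee_rot: [1.382, 1.094, -1.393]
ft_force: [-1.7, -0.5, 2.5]
grip_width: 58.5
[580.3  -3.4   2.7] [-1.5 -0.4  5.7]
```

View pics/f1.png

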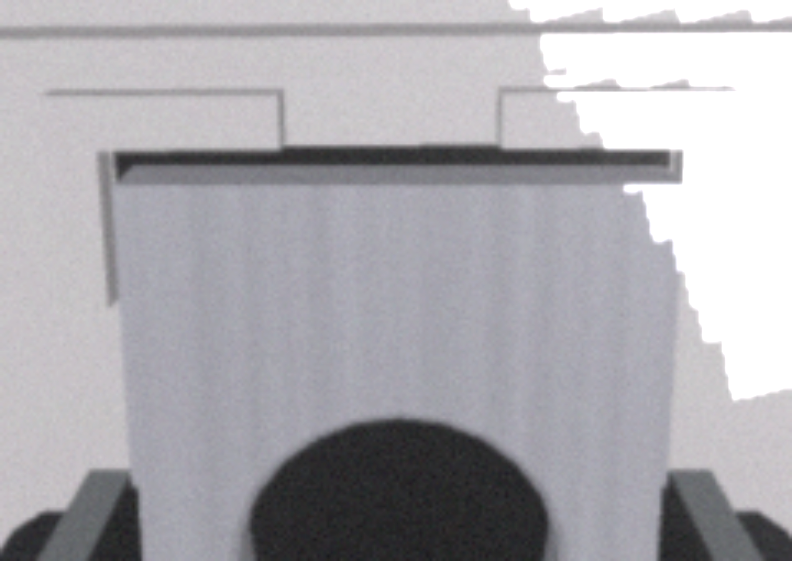

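The plate is down between the locators with margins left, right and far, and the force shows it resting on the floor. Release and withdraw.

```bash
python3 -m inch '[[0,0,0,0],[0,0,0,0],[0,0,0,0],[0,0,0,0]]' 80; python3 -m inch '[[-20,0,0,0],[-40,0,0,0],[-45,0,0,0],[-40,0,0,0],[0,0,0,0]]' 80
python3 - <<'E'
from h import *
s=state();print(np.round(s["joints"],2),s["time"]);p,M=tool();c=camera_info("wrist");im=get_image("wrist")[:,:,::-1];cv2.imwrite("pics/g.png",im);t=get_image("top")[:,:,::-1];cv2.imwrite("pics/top1.png",t)
ct=camera_info("top")
x=cv2.resize(t[130:310,220:420],None,fx=3,fy=3,interpolation=cv2.INTER_CUBIC)
cv2.imwrite("pics/g2.png",np.hstack([cv2.resize(im,(500,375)),cv2.resize(x,(300,375))[:, :300]]))
print(p)
E
```

```text
time: 9.88
ee_pos: [580.4, -3.4, 2.5]
ee_rot: [1.382, 1.094, -1.393]
ft_force: [-0.6, -0.3, 0.1]
grip_width: 80.1
time: 10.5
ee_pos: [582.2, -3.3, 157.5]
ee_rot: [1.383, 1.093, -1.39]
ft_force: [-0.7, -0.1, -0.7]
grip_width: 80.1
[ 0.31  0.46 -0.46  1.77  0.24  0.97 -0.48] 10.5
[582.17865848  -3.32827104 157.49952194]
```

View pics/g2.png

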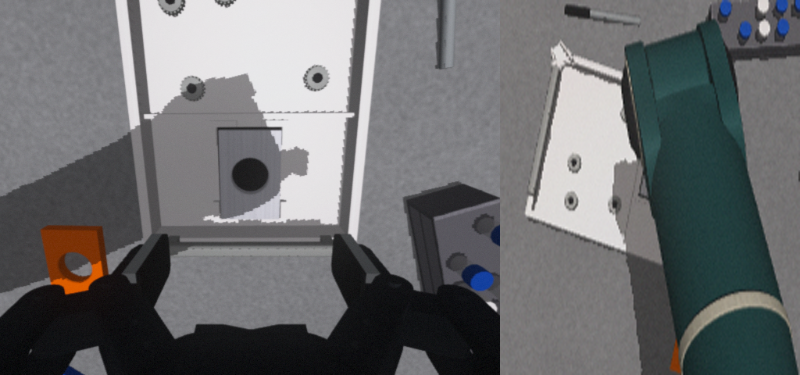

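The plate lies seated in the pocket and the nuts are untouched. Now turn a quarter and go over the handle bar, about 48 mm towards tray +y from its middle, so that lifting loads the lip corner.

```bash
python3 -m inch '[[0,-17,20,0],[0,-17,20,0],[0,-16,18,0],[0,0,0,0.174],[0,0,0,0.174],[0,0,0,0.174],[0,0,0,0.174],[0,0,0,0.174],[0,0,0,0.174],[0,0,0,0.174],[0,0,0,0.174],[0,0,0,0.174],[0,0,0,0]]' 60
cat > t.py <<'E'
from h import *
im=get_image("wrist")[:,:,::-1];c=camera_info("wrist");p,M=tool();cv2.imwrite("pics/t.png",im)
print(p.round(1),M[:,0].round(3),np.degrees(np.arctan2(M[1,1],M[0,1])).round(2),np.round(state()["joints"],2))
a=np.radians(76.3);u=np.array([np.cos(a),np.sin(a)]);v=np.array([-u[1],u[0]]);q=np.array([580.5,-2.8])
B=lambda y:np.array([*(q-60*u+y*v),54]);print("to grip",((B(48)-p)@M).round(1))
print("bar px",proj([B(-60),B(0),B(20)],c).round(0).tolist())
cv2.imwrite("pics/t2.png",im)
E
python3 t.py
```

```text
time: 12.22
ee_pos: [507.8, -48.5, 145.3]
ee_rot: [-2.032, 0.294, 2.103]
ft_force: [0.6, -0.5, 0.5]
grip_width: 60.1
[507.8 -48.5 145.3] [-0.034  0.007 -0.999] -106.14 [ 0.17  0.34 -0.15  1.95  0.06  0.89 -1.87]
to grip [ 90.9  -2.4 -14.8]
bar px [[307.0, 30.0], [313.0, 144.0], [314.0, 178.0]]
```

```bash
python3 -m inch '[[25,-0.6,-7,-0.042],[20,0,-6,0],[0,0,0,0]]' 60; python3 t.py
python3 - <<'E'
from h import *
im=cv2.imread("pics/t.png")
cv2.imwrite("pics/t3.png",im)
for r in (60,100,140): print(r,im[r,270:370:2].mean(1).round(0).astype(int).tolist())
E
```

```text
time: 12.65
ee_pos: [518.8, -50.9, 98.4]
ee_rot: [-2.063, 0.234, 2.138]
ft_force: [0.6, 0.3, 0.3]
grip_width: 59.5
[519.1 -50.9  99.2] [-0.033  0.007 -0.999] -102.93 [ 0.17  0.43 -0.15  1.95  0.08  0.8  -1.83]
to grip [45.2 -1.3 -1.8]
bar px [[320.0, 37.0], [319.0, 174.0], [318.0, 214.0]]
60 [241, 241, 242, 241, 241, 241, 241, 241, 241, 241, 241, 241, 242, 241, 240, 242, 241, 184, 107, 132, 148, 156, 166, 170, 168, 168, 172, 174, 172, 160, 137, 118, 173, 148, 147, 146, 145, 147, 146, 149, 147, 148, 145, 141, 143, 143, 147, 149, 149, 139]
100 [240, 241, 241, 241, 240, 241, 241, 241, 241, 241, 241, 240, 241, 241, 241, 241, 241, 218, 119, 132, 143, 155, 169, 169, 168, 171, 172, 170, 169, 154, 136, 167, 146, 141, 139, 137, 142, 149, 153, 153, 150, 147, 146, 144, 140, 140, 141, 143, 141, 144]
140 [230, 231, 231, 231, 230, 231, 232, 232, 231, 232, 231, 232, 156, 124, 238, 238, 240, 231, 108, 131, 146, 165, 169, 165, 165, 171, 173, 170, 161, 148, 123, 167, 143, 140, 139, 137, 135, 133, 136, 141, 141, 138, 135, 143, 140, 140, 143, 142, 145, 148]
```

View pics/t3.png

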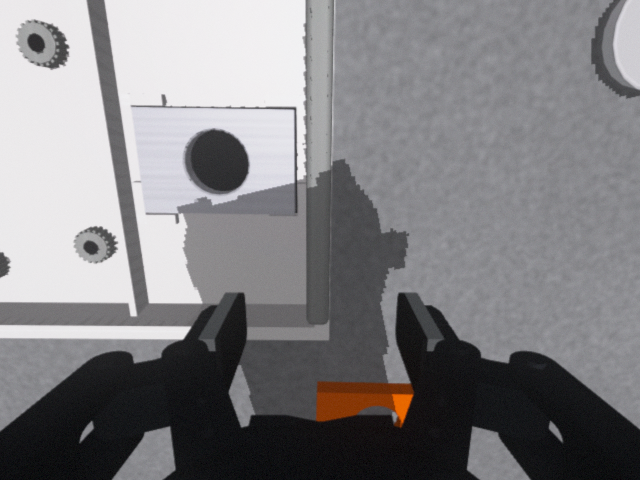

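The bar is centred at column 318 and ends at row 325; the jaws straddle it and it matches the prediction (319). Descend and grip lightly.

```bash
python3 -m inch '[[20,-0.7,-1,0],[20,-0.6,-0.8,0],[15,0,0,0],[0,0,0,0]]' 60; python3 t.py; python3 -m inch '[[0,0,0,0],[0,0,0,0],[0,0,0,0],[0,0,0,0],[0,0,0,0],[0,0,0,0]]' 0 25
```

```text
time: 13.2
ee_pos: [520.4, -49.6, 46.0]
ee_rot: [-2.071, 0.228, 2.136]
ft_force: [0.6, 0.1, 0.7]
grip_width: 59.7
[520.8 -49.7  46.6] [-0.029  0.007 -1.   ] -102.6 [ 0.16  0.51 -0.14  1.97  0.1   0.69 -1.84]
to grip [-7.4  0.3  1.4]
bar px [[327.0, 8.0], [323.0, 200.0], [322.0, 253.0]]
time: 14.0
ee_pos: [521.8, -49.9, 48.3]
ee_rot: [-2.075, 0.229, 2.132]
ft_force: [0.4, -0.6, -2.1]
grip_width: 11.2
```

```bash
python3 -m inch '[[0,0,0,0],[3,0,0,0],[4,0,0,0],[0,0,0,0]]' 30; python3 -m inch '[[0,0,0,0],[0,0,0,0],[0,0,0,0],[0,0,0,0]]' 0 25
```

```text
time: 14.5
ee_pos: [521.6, -49.8, 40.9]
ee_rot: [-2.075, 0.228, 2.132]
ft_force: [-0.2, 0.3, 0.8]
grip_width: 30.4
time: 15.0
ee_pos: [521.6, -49.8, 40.9]
ee_rot: [-2.075, 0.228, 2.132]
ft_force: [0.9, 0.3, -1.5]
grip_width: 11.3
```

```bash
cat > plan.py <<'E'
from h import *
p,M=tool();a=np.radians(76.3);Z=R.from_euler('z',a).as_matrix()
C=np.array([140,-100,0.]);G=np.array([-138,48,54.])
def pose(r,p_):
    Q=R.from_rotvec([r,p_,0]).as_matrix(); return Z@(C+Q@(G-C)), Z@Q
if __name__=="__main__":
    g0,_=pose(0,0)
    for k in range(0,11):
        g,Q=pose(.045*k,.045*k); b=Q[:,1]
        print(k,np.round((g-g0)@M,1),"dz",round(g[2]-g0[2],1),"bar yaw",np.degrees(np.arctan2(b[1],b[0])).round(1)-np.degrees(a)-90)
E
python3 plan.py
```

```text
0 [0. 0. 0.] dz 0.0 bar yaw 1.4210854715202004e-14
1 [-19.1  -2.8  -2.4] dz 19.0 bar yaw -0.10000000000000853
2 [-38.   -6.5  -5.7] dz 37.8 bar yaw -0.20000000000000284
3 [-56.5 -11.   -9.8] dz 56.2 bar yaw -0.4999999999999858
4 [-74.5 -16.2 -14.8] dz 74.1 bar yaw -0.8999999999999915
5 [-92.1 -22.3 -20.6] dz 91.5 bar yaw -1.4999999999999858
6 [-109.1  -29.1  -27.2] dz 108.4 bar yaw -2.1000000000000085
7 [-125.5  -36.6  -34.5] dz 124.5 bar yaw -2.8999999999999915
8 [-141.1  -44.9  -42.7] dz 140.0 bar yaw -3.8999999999999915
9 [-156.   -53.8  -51.5] dz 154.6 bar yaw -4.999999999999986
10 [-170.1  -63.3  -61. ] dz 168.4 bar yaw -6.200000000000003
```

```bash
python3 -m inch '[[-9.5,-1.4,-1.5,0],[-9.5,-1.4,-1.5,0],[-9.5,-1.9,-2,0],[-9.5,-1.9,-2,0],[-9.3,-2.3,-2.5,0],[-9.2,-2.3,-2.5,0],[-9,-2.6,-2.8,0.008],[-9,-2.6,-2.8,0.008],[0,0,0,0]]'
python3 - <<'E'
from plan import *
s=state();g0,_=pose(0,0);print(s["grip_width"],np.round(s["ft_force"],1),np.round(s["ft_torque"],2),(p-[521.6,-49.8,40.9]).round(1))
for n in("side","wrist","top"):cv2.imwrite(f"pics/a_{n}.png",get_image(n)[:,:,::-1])
im=cv2.imread("pics/a_side.png");c=camera_info("side")
for r,q in((.18,.18),(0,.27),(.1,.2)):
    g,Q=pose(r,q); print(r,q,[proj(np.array([Z@(C+R.from_rotvec([r,q,0]).apply(np.array(x)-C))+[598.9,72.9,0]]),c).round(0).tolist()[0] for x in((-140,-100,34),(-140,100,34),(140,100,34),(140,-100,22),(140,100,0))])
E
```

```text
time: 16.12
ee_pos: [545.3, -37.1, 120.1]
ee_rot: [-2.065, 0.245, 2.125]
ft_force: [-0.1, -0.4, -6.4]
grip_width: 11.4
11.373360751602382 [-0.1 -0.4 -6.4] [-0.51  0.21  0.03] [23.7 12.7 79.2]
0.18 0.18 [[286.0, 202.0], [344.0, 219.0], [297.0, 301.0], [239.0, 280.0], [300.0, 306.0]]
0 0.27 [[287.0, 200.0], [347.0, 225.0], [300.0, 309.0], [240.0, 281.0], [302.0, 313.0]]
0.1 0.2 [[287.0, 202.0], [346.0, 222.0], [299.0, 304.0], [239.0, 280.0], [301.0, 310.0]]
```

```bash
cat > fit.py <<'E'
import sys
from plan import *
from scipy.optimize import minimize
def corners(r,q,y,tcp,M):
    Q=R.from_euler('z',a+y).as_matrix()@R.from_rotvec([r,q,0]).as_matrix()
    gb=tcp-13*M[:,0]; return lambda X:(np.atleast_2d(X)-G)@Q.T+gb
box=np.array([[x,y,z] for x in(-140,140) for y in(-100,100) for z in(0,34)])
def run(im,cam,tcp,M):
    E=camera_info(cam); g=im.astype(int).min(2); sat=im.max(2).astype(int)-g
    m=((g>118)&(sat<25)).astype(np.uint8)
    n,l,st,ce=cv2.connectedComponentsWithStats(m)
    c0=proj(corners(.1,.1,0,tcp,M)([60,0,0]),E)[0]
    i=min((i for i in range(1,n) if st[i,4]>700),key=lambda i:np.hypot(*(ce[i]-c0)))
    return (l==i).astype(np.uint8),E
def cost(x,ms,tcp,M):
    t=0
    for m,E in ms:
        P=proj(corners(*x[:3],tcp,M)(box),E); h=np.zeros_like(m); cv2.fillConvexPoly(h,(cv2.convexHull(P.astype(np.float32))*16).astype(np.int32),1,shift=4)
        t+=(m&(1-h)).sum()*3+(h&(1-m)).sum()
    return t
if __name__=="__main__":
    pre=sys.argv[1]; ms=[run(cv2.imread(f"pics/{pre}_side.png"),"side",p,M)]
    print("area",ms[0][0].sum())
    best=min((minimize(cost,[r,q,0],args=(ms,p,M),method="Nelder-Mead",options=dict(initial_simplex=[[r,q,0],[r+.15,q,0],[r,q+.15,0],[r,q,.1]])) for r in(-.1,.2,.5) for q in(0,.3,.6)),key=lambda s:s.fun)
    f=corners(*best.x,p,M); print("roll,pitch,dyaw",best.x.round(2),"cost",best.fun)
    for X in((140,-100,0),(140,100,0),(-140,-100,0),(-140,100,0)): print(X,f(X)[0].round(0))
E
python3 fit.py a
```

```text
area 183541
roll,pitch,dyaw [-0.16  0.01  0.09] cost 535007.0
(140, -100, 0) [738. 215.  98.]
(140, 100, 0) [543. 243.  67.]
(-140, -100, 0) [697. -62. 102.]
(-140, 100, 0) [502. -34.  71.]
```

```bash
sed -i 's/g>118/g>TH/; s/^box=/TH=int(sys.argv[2])\nbox=/' fit.py; for t in 130 145 160; do python3 fit.py a $t; done
```

```text
area 5995
roll,pitch,dyaw [-0.16  0.01  0.09] cost 6360.0
(140, -100, 0) [739. 214.  98.]
(140, 100, 0) [543. 243.  67.]
(-140, -100, 0) [697. -63. 102.]
(-140, 100, 0) [502. -34.  71.]
area 3821
roll,pitch,dyaw [ 0.19  0.47 -0.16] cost 2348.0
(140, -100, 0) [743. 115. -67.]
(140, 100, 0) [566. 200. -30.]
(-140, -100, 0) [ 657. -120.   58.]
(-140, 100, 0) [479. -35.  95.]
area 3656
roll,pitch,dyaw [ 0.2   0.47 -0.16] cost 2503.0
(140, -100, 0) [743. 115. -67.]
(140, 100, 0) [566. 200. -29.]
(-140, -100, 0) [ 656. -120.   58.]
(-140, 100, 0) [479. -35.  96.]
```

```bash
cat > pnp.py <<'E'
import sys
from plan import *
# reference: tray-frame coordinates of features seen in pics/t.png (tray flat, known pose)
T0=np.array([598.9,72.9,0])
def refcam(): 
    d=np.load("ref.npz"); return dict(mtx=d["mtx"],extrinsics=d["E"])
def totray(W): return (W-T0)@Z
def tray_pose(img,cam):
    ref=cv2.imread("pics/t.png",0); rc=refcam(); cur=cv2.cvtColor(img,cv2.COLOR_BGR2GRAY)
    S=cv2.SIFT_create(contrastThreshold=.01); k1,d1=S.detectAndCompute(ref,None); k2,d2=S.detectAndCompute(cur,None)
    m=[x for x,y in cv2.BFMatcher().knnMatch(d1,d2,k=2) if x.distance<.8*y.distance]
    A=np.array([k1[x.queryIdx].pt for x in m]);B=np.array([k2[x.trainIdx].pt for x in m])
    P=totray(ray(A,rc,4)); hi=totray(ray(A,rc,16)); onp=(abs(hi[:,0]+78)<45.5)&(abs(hi[:,1])<30.5); P[onp]=hi[onp]
    bar=totray(ray(A,rc,60)); onb=(abs(bar[:,0]+138)<6.5)&(abs(bar[:,1])<80); P[onb]=bar[onb]
    ok=(P[:,0]>-132)&(P[:,0]<130)&(abs(P[:,1])<92)|onb
    ok&=~((P[:,0]>-26)&(P[:,0]<-10))
    P,B=P[ok],B[ok]
    s,rv,tv,inl=cv2.solvePnPRansac(P,B,np.array(cam["mtx"]),None,reprojectionError=4,iterationsCount=5000)
    E=np.array(cam["extrinsics"]);Rc=cv2.Rodrigues(rv)[0]; Rw=E[:3,:3].T@Rc; tw=E[:3,:3].T@(tv[:,0]-E[:3,3])
    return Rw,tw,len(P),0 if inl is None else len(inl)
def report(Rw,tw,n,k):
    f=lambda X:(Rw@np.array(X)+tw).round(0)
    print("matches",n,"inliers",k,"tilt",np.degrees(np.arccos(Rw[2,2])).round(1),"slope +x down",np.degrees(np.arcsin(-Rw[2,0])).round(1),"-y down",np.degrees(np.arcsin(Rw[2,1])).round(1),"yaw",np.degrees(np.arctan2(Rw[1,0],Rw[0,0])).round(1))
    print("lip",f([140,-100,0]),"other",f([140,100,0]),"handle",f([-138,0,54]),"-x-y",f([-140,-100,0]))
if __name__=="__main__":
    report(*tray_pose(cv2.imread(sys.argv[1]),camera_info("wrist")))
E
python3 - <<'E'
# reference camera pose: tool pose when t.png was taken, camera rigid in the tool
from h import *
c=camera_info("wrist");p,M=tool();E=np.array(c["extrinsics"])
W=np.eye(4);W[:3,:3]=M;W[:3,3]=p; X=E@W
# t.png tool pose printed then: p, tool x axis, angle of y
p0=np.array([520.8,-49.7,46.6]);x=np.array([-.029,.007,-1]);x/=np.linalg.norm(x);t=np.radians(-102.6);y=np.array([np.cos(t),np.sin(t),0]);y-=x*(x@y);y/=np.linalg.norm(y)
W0=np.eye(4);W0[:3,:3]=np.c_[x,y,np.cross(x,y)];W0[:3,3]=p0
np.savez("ref.npz",mtx=c["mtx"],E=X@np.linalg.inv(W0))
E
python3 pnp.py pics/t.png; python3 pnp.py pics/a_wrist.png
```

```text
matches 333 inliers 327 tilt 0.1 slope +x down 0.1 -y down 0.0 yaw 75.4
lip [757. 194.  72.] other [563. 245.  72.] handle [590. -50. 126.] -x-y [686. -77.  72.]
matches 54 inliers 11 tilt 50.2 slope +x down 27.8 -y down 37.6 yaw 56.3
lip [ -8160786. -36327293.  92268010.] other [ -8160871. -36327159.  92268132.] handle [ -8160924. -36327436.  92268235.] -x-y [ -8160923. -36327499.  92268141.]
```

```bash
python3 - <<'E'
s=open("pnp.py").read()
s=s.replace("k1,d1=S.detectAndCompute(ref,None); k2,d2=S.detectAndCompute(cur,None)","mk=np.zeros_like(ref);mk[:285]=255;k1,d1=S.detectAndCompute(ref,mk); k2,d2=S.detectAndCompute(cur,mk)").replace("reprojectionError=4","reprojectionError=6")
s=s.replace("    s,rv,tv","    print('bar',onb[ok].sum(),'plate',onp[ok].sum(),'median shift',np.median(B-A[ok],0).round(1)); np.savez('m.npz',P=P,A=A[ok],B=B)\n    s,rv,tv")
open("pnp.py","w").write(s)
E
python3 pnp.py pics/a_wrist.png
python3 - <<'E'
import numpy as np
d=np.load("m.npz")
for P,A,B in list(zip(d["P"],d["A"],d["B"]))[:45]: print(P.round(0),A.round(0),B.round(0))
E
```

```text
bar 12 plate 13 median shift [24.8  3.1]
matches 53 inliers 11 tilt 12.7 slope +x down 11.7 -y down 4.9 yaw 75.9
lip [744. 179.   0.] other [551. 231.  17.] handle [588. -49. 118.] -x-y [677. -87.  57.]
[13. 59.  4.] [ 32. 284.] [ 67. 259.]
[ 7. 48.  4.] [ 40. 265.] [34. 55.]
[ 4. 42.  4.] [ 45. 256.] [382. 270.]
[ 0. 43.  4.] [ 52. 258.] [382. 270.]
[ 0. 43.  4.] [ 52. 258.] [595. 114.]
[-1. 45.  4.] [ 54. 261.] [170. 261.]
[-2. 46.  4.] [ 58. 262.] [382. 270.]
[-2. 46.  4.] [ 58. 262.] [595. 114.]
[-3. 48.  4.] [ 60. 266.] [390. 258.]
[-28. -31.   4.] [ 81. 105.] [143. 120.]
[-34. -20.  16.] [ 84. 131.] [358. 122.]
[-34.  -0.  16.] [ 92. 178.] [142. 142.]
[-34.  15.  16.] [ 98. 211.] [149. 212.]
[-44. -33.   4.] [118. 102.] [170. 117.]
[-47. -38.   4.] [121.  89.] [174. 105.]
[-47. -36.   4.] [122.  94.] [174. 111.]
[-56.  22.  16.] [147. 226.] [367. 201.]
[-59. -31.   4.] [151. 107.] [160. 120.]
[-52.  48.   4.] [155. 267.] [167. 256.]
[-53.  42.   4.] [155. 257.] [382. 270.]
[-52.  50.   4.] [156. 272.] [194. 219.]
[-65.  -7.  16.] [158. 164.] [212. 153.]
[-63.  21.  16.] [162. 2
[... 257 characters left out ...]
120.]
[-87.  35.   4.] [222. 246.] [248. 249.]
[-97.  -8.  16.] [231. 162.] [333.  79.]
[-93.  35.   4.] [232. 245.] [204. 245.]
[-102.   35.    4.] [251. 246.] [248. 249.]
[-111.   12.   16.] [263. 208.] [172. 220.]
[-111.   -4.   16.] [263. 173.] [279. 180.]
[-119.    7.   16.] [280. 196.] [169. 217.]
[-125.   -3.    4.] [296. 172.] [332. 150.]
[-126.    7.    4.] [298. 192.] [346. 178.]
[-128.  -58.    4.] [302.  45.] [156. 229.]
[-129.  -28.    4.] [304. 117.] [169. 267.]
[-129.  -37.    4.] [304.  97.] [169. 267.]
[-132.  -49.   60.] [307.  45.] [303. 162.]
[-132.  -55.   60.] [307.  20.] [303.  51.]
[-132.  -43.   60.] [308.  67.] [303.  51.]
[-138.   -1.   60.] [324. 200.] [305. 282.]
```

The fit puts the lip corner at bench height with slopes 12° (+x) and 5° (−y): the tray stands on the lip corner. I carry on along the arc.

```bash
python3 -m inch '[[-8.8,-3,-3.5,0.01],[-8.8,-3,-3.5,0.01],[-8.5,-3.4,-4,0.01],[-8.5,-3.4,-4,0.01],[-8.2,-3.8,-4,0.01],[-8.2,-3.8,-4,0.01],[-7.8,-4.2,-4.5,0.01],[-7.8,-4.2,-4.5,0.01],[0,0,0,0]]'
cat > look.py <<'E'
import sys
from pnp import *
n=sys.argv[1]; s=state();print(s["grip_width"],np.round(s["ft_force"],1),np.round(s["ft_torque"],2),(p-[521.6,-49.8,40.9]).round(1))
for k in("side","top"):cv2.imwrite(f"pics/{n}_{k}.png",get_image(k)[:,:,::-1])
im=np.ascontiguousarray(get_image("wrist")[:,:,::-1]);cv2.imwrite(f"pics/{n}_wrist.png",im)
cv2.setRNGSeed(1)
for i in range(3): report(*tray_pose(im,camera_info("wrist")))
E
python3 look.py b
```

```text
time: 17.4
ee_pos: [587.8, -17.4, 189.0]
ee_rot: [-2.014, 0.331, 2.079]
ft_force: [0.1, 0.3, -6.4]
grip_width: 11.7
11.662978568966265 [ 0.1  0.3 -6.4] [-0.46  0.14 -0.02] [ 66.2  32.4 148.1]
bar 10 plate 11 median shift [37.1  0.3]
matches 31 inliers 7 tilt 134.7 slope +x down -14.5 -y down 41.7 yaw 91.4
lip [554. 242.  32.] other [700. 212. 165.] handle [671. -32.  -9.] -x-y [561. -29. -38.]
bar 10 plate 11 median shift [37.1  0.3]
matches 31 inliers 7 tilt 134.7 slope +x down -14.5 -y down 41.7 yaw 91.4
lip [554. 242.  32.] other [700. 212. 165.] handle [671. -32.  -9.] -x-y [561. -29. -38.]
bar 10 plate 11 median shift [37.1  0.3]
matches 31 inliers 7 tilt 134.7 slope +x down -14.5 -y down 41.7 yaw 91.4
lip [554. 242.  32.] other [700. 212. 165.] handle [671. -32.  -9.] -x-y [561. -29. -38.]
```

```bash
python3 -m inch '[[-7.4,-4.5,-5,0.01],[-7.4,-4.5,-5,0.01],[-7,-4.7,-5,0.01],[-7,-4.7,-5,0.01],[0,0,0,0],[0,0,0,0],[0,0,0,0],[0,0,0,0]]' 0 20; python3 look.py d | head -3
python3 - <<'E'
import cv2,numpy as np
w=cv2.resize(cv2.imread("pics/d_wrist.png"),(480,360));s=cv2.imread("pics/d_side.png")[170:350,200:400];t=cv2.imread("pics/d_top.png")[110:290,210:410]
z=np.zeros((600,800,3),np.uint8);z[:360,:480]=w;z[:288,480:800]=cv2.resize(s,(320,288),interpolation=cv2.INTER_CUBIC);z[300:588,480:800]=cv2.resize(t,(320,288),interpolation=cv2.INTER_CUBIC)
cv2.imwrite("pics/d.png",z)
E
```

```text
time: 18.55
ee_pos: [614.0, -6.6, 217.5]
ee_rot: [-1.987, 0.373, 2.057]
ft_force: [-0.3, -0.5, -7.5]
grip_width: 11.6
11.571860657914861 [-0.3 -0.5 -7.5] [-0.48  0.35 -0.02] [ 92.4  43.2 176.6]
bar 8 plate 12 median shift [-5.3 -3.9]
matches 33 inliers 9 tilt 93.5 slope +x down 40.4 -y down 49.4 yaw -85.4
```

View pics/d.png

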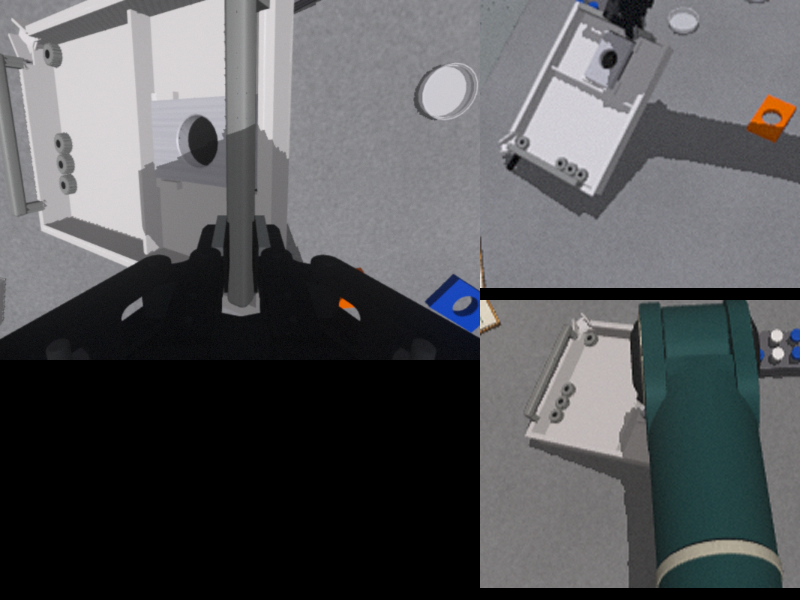

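The composite shows the plate seated, the tray tipped, one nut in the lip corner and three against the +x wall near its middle; the tray has slid toward tray −y over the marker (cap just visible at side crop (512,160)). I work out the pose from these points.

```bash
cat > man.py <<'E'
from plan import *
from scipy.optimize import least_squares
cw,cs,ct=camera_info("wrist"),camera_info("side"),camera_info("top")
w=lambda x,y:(x/.75,y/.75); s=lambda x,y:(200+(x-480)/1.6,170+y/1.6); t=lambda x,y:(210+(x-480)/1.6,110+(y-300)/1.6)
O=[(cw,w(200,141),(-78,0,14)),(cw,w(152,96),(-33,-30,16)),(cw,w(154,180),(-33,30,16)),(cw,w(72,216),(136,96,4)),(cw,w(40,230),(140,100,34)),(cw,w(5,62),(138,-80,54)),(cw,w(21,214),(138,80,54)),(cw,w(128,12),(-20,-96,22)),(cw,w(148,250),(-20,96,22)),
(cs,s(597,192),(140,100,17)),(cs,s(670,45),(-140,100,34)),(cs,s(587,4),(-140,-100,34)),(cs,s(607,58),(-78,0,14)),(cs,s(552,68),(-20,-96,22)),(cs,s(632,106),(-20,96,22)),
(ct,t(529,436),(140,100,25)),(ct,t(533,418),(138,80,54)),(ct,t(572,336),(138,-80,54))]
def res(x,full=False):
    Q=R.from_rotvec(x[:3]).as_matrix();e=[proj(Q@np.array(X)+x[3:],c)[0]-px for c,px,X in O]
    return np.array(e) if full else np.r_[np.ravel(e),((Q@G+x[3:])-(p-13*M[:,0]))/4]
x0=np.r_[(R.from_euler('z',a)*R.from_rotvec([.15,.5,0])).as_rotvec(),650,120,80]
b=least_squares(res,x0,loss="soft_l1",f_scale=4);Q=R.from_rotvec(b.x[:3]).as_matrix()
print(np.hypot(*res(b.x,1).T).round(0))
print("tilt",np.degrees(np.arccos(Q[2,2])).round(1),"+x down",np.degrees(np.arcsin(-Q[2,0])).round(1),"-y down",np.degrees(np.arcsin(Q[2,1])).round(1),"yaw",np.degrees(np.arctan2(Q[1,0],Q[0,0])).round(1))
for X in((140,-100,0),(140,100,0),(-138,0,54),(-138,48,54),(-140,-100,0),(-140,100,0)):print(X,(Q@np.array(X)+b.x[3:]).round(0))
print("grip expected",(p-13*M[:,0]).round(0)); np.save("pose.npy",b.x)
print("marker ends",ray([[264,134.5],[313,140]],ct,8).round(0).tolist())
E
python3 man.py
```

```text
[2. 7. 5. 4. 5. 8. 2. 4. 7. 2. 4. 7. 2. 2. 3. 3. 3. 4.]
tilt 35.0 +x down 33.4 -y down 9.4 yaw 75.4
(140, -100, 0) [795. 141.   6.]
(140, 100, 0) [610. 212.  39.]
(-138, 0, 54) [662. -23. 220.]
(-138, 48, 54) [617.  -6. 228.]
(-140, -100, 0) [736. -85. 160.]
(-140, 100, 0) [551. -15. 193.]
grip expected [614.  -7. 230.]
marker ends [[792.0, 182.0, 8.0], [780.0, 54.0, 8.0]]
```

Fit residuals are a few px: tilt 35° (33° pitch, 9° roll), but the lip corner is at (795,141), on the marker's line. Lift slightly and move back toward tray +y, off the marker; the abrupt start also drags the nuts the right way.

```bash
python3 -m inch '[[-12,0,0,0],[-10,0,0,0],[0,0,0,0],[0,0,22,0],[0,0,20,0],[0,0,15,0],[0,0,8,0],[0,0,0,0]]' 0 35
cat > nuts.py <<'E'
import sys
from pnp import *
# nut tops: bright discs matched in wrist image; track tray pose from saved man pose rigid in tool
n=sys.argv[1]
def carry():
    d=np.load("rig.npz"); return M@d["Q"],M@d["t"]+p
E
python3 - <<'E'
# tray rigid in tool at the time of picture d
from h import *
p,M=tool();print(p.round(1),np.round(state()["ft_force"],1),state()["grip_width"],np.round(state()["ft_torque"],2),"ang",np.degrees(np.arctan2(M[1,1],M[0,1])).round(1),M[:,0].round(3))
for k in("side","top","wrist"):cv2.imwrite(f"pics/e_{k}.png",get_image(k)[:,:,::-1])
# wrist picture change d->e on the tray: same pose in hand?
A=cv2.imread("pics/d_wrist.png",0);B=cv2.imread("pics/e_wrist.png",0)
S=cv2.SIFT_create(contrastThreshold=.01);mk=np.zeros_like(A);mk[:300,:400]=255
k1,d1=S.detectAndCompute(A,mk);k2,d2=S.detectAndCompute(B,mk)
m=[x for x,y in cv2.BFMatcher().knnMatch(d1,d2,k=2) if x.distance<.7*y.distance]
D=np.array([[*k1[x.queryIdx].pt,*k2[x.trainIdx].pt] for x in m]);
for r in D[np.argsort(D[:,0])][::max(1,len(D)//14)]:print(r.round(0).tolist())
E
```

```text
time: 19.7
ee_pos: [553.2, 17.2, 244.6]
ee_rot: [-1.99, 0.372, 2.053]
ft_force: [-2.1, -0.1, -2.5]
grip_width: 11.7
[553.2  17.2 244.6] [-2.1 -0.1 -2.5] 11.739209349084387 [0.18 0.36 0.2 ] ang -110.9 [-0.03   0.007 -1.   ]
[4.0, 150.0, 348.0, 238.0]
[28.0, 161.0, 163.0, 183.0]
[35.0, 118.0, 169.0, 24.0]
[39.0, 83.0, 129.0, 104.0]
[60.0, 21.0, 303.0, 275.0]
[79.0, 63.0, 303.0, 281.0]
[94.0, 180.0, 169.0, 175.0]
[274.0, 269.0, 281.0, 272.0]
[292.0, 290.0, 292.0, 290.0]
[299.0, 299.0, 299.0, 299.0]
[350.0, 290.0, 350.0, 290.0]
[352.0, 132.0, 180.0, 32.0]
[353.0, 73.0, 180.0, 32.0]
[366.0, 176.0, 229.0, 294.0]
[389.0, 199.0, 229.0, 294.0]
```

```bash
cat > ch.py <<'E'
import sys
from plan import *
from scipy.optimize import least_squares
def L(A,B,n=40): return np.linspace(A,B,n)
def loop(x0,x1,y0,y1,z): 
    c=[(x0,y0,z),(x1,y0,z),(x1,y1,z),(x0,y1,z)];return [L(c[i],c[(i+1)%4]) for i in range(4)]
segs=loop(-140,140,-100,100,34)+loop(-136,136,-96,96,34)+loop(-136,-22,-96,96,4)[:1]
segs=loop(-140,140,-100,100,34)+[L((-20,-96,22),(-20,96,22))]*2+loop(-123,-33,-30,30,16)+[L((136,-70,4),(136,96,4)),L((-18,96,4),(136,96,4)),L((132,-80,60),(132,80,60)),L((144,-80,60),(144,80,60)),L((140,100,0),(-140,100,0)),L((140,-90,0),(140,100,0))]
h=[L((-132,-80,60),(-132,30,60)),L((-144,-80,60),(-144,30,60))]
t=np.linspace(0,2*np.pi,40);hole=np.c_[-78+18.5*np.cos(t),18.5*np.sin(t),16+0*t]
Pm=np.vstack(segs+h+[hole]*2)
def dt(im):
    e=cv2.Canny(cv2.GaussianBlur(im,(3,3),0),40,110); return cv2.distanceTransform(255-e,cv2.DIST_L2,5)
def fit(pre,tcp,Mt,seeds):
    ims=[]
    for n in("side","wrist","top"):
        c=camera_info(n); d=dt(cv2.imread(f"pics/{pre}_{n}.png",0)); ims.append((c,np.minimum(d,15)))
    gb=tcp-13*Mt[:,0]; wr=np.load("E.npz") if False else None
    def P(x): return (R.from_euler('z',a+x[2])*R.from_rotvec([x[0],x[1],0])).as_matrix()
    def f(x):
        Q=P(x);W=(Pm-G)@Q.T+gb+x[3:6]; out=[x[3:6]*.6*5, [x[2]*20]]
        for c,d in ims:
            q=proj(W,c); v=cv2.remap(d.astype(np.float32),q[:,0].astype(np.float32)[None],q[:,1].astype(np.float32)[None],cv2.INTER_LINEAR,borderValue=8)[0]
            out.append(v/np.sqrt(8))
        return np.concatenate(out)
    S=[]
    for r,q in seeds:
        for y in(-.08,.0,.08):
            S.append(least_squares(f,[r,q,y,0,0,0],diff_step=1e-3,x_scale=[.1,.1,.1,5,5,5],loss="soft_l1",f_scale=1))
    S.sort(key=lambda s:s.cost); 
    for b in S[:1]+[next((s for s in S if np.abs(s.x[:2]-S[0].x[:2]).max()>.05),S[0])]:
        Q=P(b.x);o=gb+b.x[3:6]; print("cost",round(b.cost),"tilt",np.degrees(np.arccos(Q[2,2])).round(1),"+x",np.degrees(np.arcsin(-Q[2,0])).round(1),"-y",np.degrees(np.arcsin(Q[2,1])).round(1),"yaw",np.degrees(np.arctan2(Q[1,0],Q[0,0])).round(1),"dG",b.x[3:6].round(0),"lip",(Q@(C-G)+o).round(0),"c2",(Q@(np.array([140,100,0])-G)+o).round(0))
    b=S[0];Q=P(b.x);return Q,gb+b.x[3:6]-Q@G
if __name__=="__main__":
    Q,o=fit(sys.argv[1],p,M,[(r,q) for r in(0,.2,.4) for q in(.35,.55,.75,.95)]); np.savez("tray.npz",Q=Q,o=o)
E
python3 ch.py e
```

```text
cost 3093 tilt 47.3 +x 46.5 -y 6.9 yaw 80.6 dG [-0. -0.  0.] lip [710. 127.   1.] c2 [520. 184.  25.]
cost 3500 tilt 47.5 +x 44.5 -y 13.2 yaw 88.1 dG [-0.  0.  0.] lip [681. 142.  -8.] c2 [493. 193.  38.]
```

The fit (lip at z≈1 mm, consistent) says the tray now stands on its lip corner at (710,127), clear of the marker, but tipped 47°, with just 7° towards −y. I lower it to reduce the pitch, then read the nuts from an image rectified onto the tray floor.

```bash
python3 -m inch '[[6,7,0,0],[8,9,0,0],[9,10,0,0],[9,10,0,0],[9,9,0,0],[8,8,0,0],[6,6,0,0],[0,0,0,0]]' 0 20
cat > snap.py <<'E'
import sys
from ch import *
def nuts(pre,Q,o):
    for n in("wrist","side","top"):
        c=camera_info(n); im=cv2.imread(f"pics/{pre}_{n}.png",0)
        xs,ys=np.meshgrid(np.arange(-18,137,.5),np.arange(-97,97,.5)); W=np.c_[xs.ravel(),ys.ravel(),np.full(xs.size,14.)]@Q.T+o
        q=proj(W,c).astype(np.float32); z=cv2.remap(im,q[:,0].reshape(xs.shape),q[:,1].reshape(xs.shape),cv2.INTER_LINEAR,borderValue=255)
        cv2.imwrite(f"pics/{pre}_r_{n}.png",z)
        z=cv2.GaussianBlur(z,(0,0),3)
        # nut template: 8 mm dark hole in a 22 mm grey disc on bright floor
        T=np.full((60,60),220,np.uint8);cv2.circle(T,(30,30),22,130,-1);cv2.circle(T,(30,30),8,50,-1);T=cv2.GaussianBlur(T,(0,0),3)
        zp=cv2.copyMakeBorder(z,30,30,30,30,cv2.BORDER_CONSTANT,value=215); m=cv2.matchTemplate(zp,T,cv2.TM_CCOEFF_NORMED)
        out=[]
        for _ in range(6):
            _,v,_,(i,j)=cv2.minMaxLoc(m)
            if v<.45:break
            out.append((round(-18+i*.5),round(-97+j*.5),round(v,2))); cv2.circle(m,(i,j),30,-1,-1)
        print(n,"nuts (tray x,y,score)",out)
if __name__=="__main__":
    n=sys.argv[1]; s=state();print("t",s["time"],p.round(0),np.round(s["ft_force"],1),np.round(s["ft_torque"],2),round(s["grip_width"],1))
    for k in("side","top","wrist"):cv2.imwrite(f"pics/{n}_{k}.png",get_image(k)[:,:,::-1])
    Q,o=fit(n,p,M,[(r,q) for r in(0,.2,.4) for q in(.3,.5,.7,.9)]); nuts(n,Q,o)
E
python3 snap.py f
```

```text
time: 20.85
ee_pos: [529.4, -42.8, 184.6]
ee_rot: [-1.987, 0.374, 2.053]
ft_force: [-1.3, -0.4, -2.6]
grip_width: 11.7
t 20.85 [529. -43. 185.] [-1.3 -0.4 -2.6] [-0.1   0.2   0.15] 11.7
cost 1993 tilt 29.1 +x 27.9 -y 7.6 yaw 73.4 dG [0. 0. 0.] lip [722. 119.   1.] c2 [537. 189.  27.]
cost 2571 tilt 32.9 +x 32.4 -y 5.4 yaw 80.7 dG [ 0. -0. -0.] lip [701. 129. -10.] c2 [507. 173.   8.]
wrist nuts (tray x,y,score) [(108, -1, 0.66), (106, 45, 0.63), (4, -92, 0.63), (128, -32, 0.59), (128, -48, 0.59), (0, 94, 0.56)]
side nuts (tray x,y,score) [(127, 0, 0.8), (127, 50, 0.77), (127, 24, 0.71), (-10, 79, 0.7), (127, -78, 0.7), (-10, -41, 0.67)]
top nuts (tray x,y,score) [(125, 2, 0.74), (124, 51, 0.72), (-10, -89, 0.68), (125, 27, 0.66), (126, -76, 0.65), (-10, -57, 0.64)]
```

Nuts are clearly found: (127,−78) in the corner, and (127,0), (127,25), (127,50) along the wall. The tray is now 28°/8°, with more load on the corner, so a sideways arc should roll it. First half of it:

```bash
python3 -m inch '[[-4,0,-6,0],[-4,0,-6,0],[-4,0,-6,0],[-4,0,-6,0],[0,0,0,0]]' 0 20; python3 snap.py g
```

```text
time: 21.62
ee_pos: [555.1, -51.0, 202.1]
ee_rot: [-1.99, 0.372, 2.052]
ft_force: [0.3, 0.1, -6.0]
grip_width: 11.7
t 21.625 [555. -51. 202.] [ 0.3  0.1 -6. ] [-0.34  0.14  0.04] 11.7
cost 2051 tilt 33.6 +x 32.2 -y 8.5 yaw 74.1 dG [ 0. -0.  0.] lip [739.  97.   0.] c2 [555. 169.  30.]
cost 2603 tilt 37.3 +x 31.5 -y 17.8 yaw 76.1 dG [-0. -0.  0.] lip [715.  98. -18.] c2 [542. 179.  43.]
wrist nuts (tray x,y,score) [(110, 0, 0.66), (6, -92, 0.64), (108, 46, 0.63), (-14, 29, 0.63), (128, -42, 0.6), (128, -28, 0.59)]
side nuts (tray x,y,score) [(128, -2, 0.8), (127, 50, 0.76), (-10, 78, 0.74), (128, -79, 0.7), (127, 25, 0.7), (-8, -88, 0.65)]
top nuts (tray x,y,score) [(126, 2, 0.69), (126, 52, 0.69), (126, -76, 0.65), (-12, 26, 0.62), (126, 27, 0.61), (-9, -50, 0.57)]
```

It slides rather than rolls. So use the other lever: short shakes along tray y, strong enough to free the nuts downhill (−y) but not uphill.

```bash
python3 -m inch '[[-3,0,18,0],[0,0,16,0],[0,0,-16,0],[0,0,16,0],[0,0,-16,0],[0,0,16,0],[0,0,-16,0],[0,0,16,0],[0,0,-16,0],[0,0,0,0],[0,0,0,0]]' 0 50; python3 snap.py i
```

```text
time: 23.15
ee_pos: [535.6, -43.5, 205.2]
ee_rot: [-1.99, 0.372, 2.052]
ft_force: [-0.3, 0.3, -5.1]
grip_width: 11.3
t 23.15 [536. -44. 205.] [-0.3  0.3 -5.1] [-0.32  0.05 -0.04] 11.3
cost 2177 tilt 35.2 +x 33.8 -y 8.4 yaw 71.8 dG [-0.  0.  0.] lip [724.  91.  -2.] c2 [543. 171.  27.]
cost 2622 tilt 35.6 +x 31.8 -y 14.3 yaw 74.7 dG [-0. -0.  0.] lip [707. 103.  -9.] c2 [530. 183.  41.]
wrist nuts (tray x,y,score) [(110, 7, 0.74), (115, -44, 0.74), (113, -18, 0.74), (-14, 32, 0.64), (127, 8, 0.63), (0, 92, 0.62)]
side nuts (tray x,y,score) [(128, -86, 0.81), (127, 8, 0.8), (128, -48, 0.77), (127, -19, 0.72), (-8, -88, 0.71), (-8, 60, 0.66)]
top nuts (tray x,y,score) [(126, -44, 0.74), (126, 10, 0.72), (127, -86, 0.69), (126, -17, 0.69), (-10, 30, 0.68), (-11, 60, 0.6)]
```

The shaking works: nuts now at y = −86, −48, −19, +8. One more round.

```bash
python3 -m inch '[[0,0,16,0],[0,0,-16,0],[0,0,16,0],[0,0,-16,0],[0,0,16,0],[0,0,-16,0],[0,0,16,0],[0,0,-16,0],[0,0,16,0],[0,0,-16,0],[0,0,0,0],[0,0,0,0]]' 0 50; python3 snap.py j
```

```text
time: 24.8
ee_pos: [534.7, -43.1, 205.8]
ee_rot: [-1.991, 0.372, 2.051]
ft_force: [-0.3, -0.2, -4.4]
grip_width: 11.4
t 24.8 [535. -43. 206.] [-0.3 -0.2 -4.4] [-0.25  0.13  0.02] 11.4
cost 2994 tilt 36.8 +x 36.5 -y 3.7 yaw 77.8 dG [ 0.  0. -0.] lip [714. 107.   0.] c2 [521. 158.  13.]
cost 3002 tilt 37.2 +x 34.2 -y 12.9 yaw 74.1 dG [ 0. -0. -0.] lip [707.  93. -13.] c2 [530. 175.  31.]
wrist nuts (tray x,y,score) [(127, 89, 0.7), (-10, 30, 0.66), (22, 92, 0.64), (-8, 86, 0.61), (93, -88, 0.59), (112, 90, 0.59)]
side nuts (tray x,y,score) [(126, -34, 0.71), (-8, 91, 0.65), (-10, -8, 0.61), (126, 86, 0.61), (72, -61, 0.6), (-12, -32, 0.59)]
top nuts (tray x,y,score) [(126, 88, 0.71), (125, -32, 0.64), (-8, 27, 0.64), (122, -56, 0.62), (-9, -88, 0.6), (-6, -61, 0.6)]
```

```bash
cat > re.py <<'E'
import sys
from snap import *
n=sys.argv[1]; Q,o=fit(n,p,M,[(r,q) for r in(.0,.07,.14,.21,.28) for q in(.5,.56,.62,.68,.75)]); nuts(n,Q,o)
E
python3 re.py j
```

```text
Traceback (most recent call last):
  File "re.py", line 2, in <module>
    from snap import *
  File "snap.py", line 2, in <module>
    from ch import *
  File "ch.py", line 2, in <module>
    from plan import *
  File "plan.py", line 1, in <module>
    from h import *
  File "h.py", line 1, in <module>
    import numpy as np,cv2
  File "re.py", line 3, in <module>
    n=sys.argv[1]; Q,o=fit(n,p,M,[(r,q) for r in(.0,.07,.14,.21,.28) for q in(.5,.56,.62,.68,.75)]); nuts(n,Q,o)
NameError: name 'fit' is not defined
```

```bash
mv re.py refit.py; rm -rf __pycache__; python3 refit.py j
```

```text
cost 2662 tilt 35.7 +x 35.0 -y 6.3 yaw 72.3 dG [ 0. -0. -0.] lip [724.  91.  -1.] c2 [540. 166.  21.]
cost 2985 tilt 36.5 +x 36.3 -y 3.5 yaw 77.7 dG [-0. -0.  0.] lip [715. 107.   2.] c2 [522. 159.  14.]
wrist nuts (tray x,y,score) [(-13, 34, 0.64), (112, -16, 0.62), (4, 92, 0.61), (128, 20, 0.59), (128, 42, 0.59), (127, 67, 0.59)]
side nuts (tray x,y,score) [(127, -88, 0.77), (128, -16, 0.75), (127, -42, 0.66), (127, -64, 0.66), (-8, -75, 0.65), (-8, -4, 0.64)]
top nuts (tray x,y,score) [(126, -15, 0.68), (126, -86, 0.67), (-10, 33, 0.66), (-10, 64, 0.61), (126, -39, 0.59), (126, -62, 0.57)]
```

```bash
python3 -m inch '[[0,0,14,0],[0,0,-16,0],[0,0,16,0],[0,0,-16,0],[0,0,16,0],[0,0,-14,0],[0,0,0,0],[0,0,0,0],[0,0,0,0]]' 0 50
cat > plate.py <<'E'
import sys
from snap import *
def plate(n,Q,o):
    for cam in("wrist","side"):
        c=camera_info(cam);im=cv2.imread(f"pics/{n}_{cam}.png",0)
        xs,ys=np.meshgrid(np.arange(-135,-22,.5),np.arange(-45,45,.5));W=np.c_[xs.ravel(),ys.ravel(),np.full(xs.size,16.)]@Q.T+o;q=proj(W,c).astype(np.float32)
        z=cv2.remap(im,q[:,0].reshape(xs.shape),q[:,1].reshape(xs.shape),cv2.INTER_LINEAR)
        zb=cv2.GaussianBlur(z,(0,0),2); b=[]
        for th in(45,60,75):
            k,l,st,ce=cv2.connectedComponentsWithStats((zb<th).astype(np.uint8))
            b+=[(th,(-135+ce[i]*[.5,0]+[0,0])[0].round(1),(-45+ce[i][1]*.5).round(1),(st[i,2]*.5,st[i,3]*.5)) for i in range(1,k) if 1500<st[i,4]<7000]
        print(cam,"hole",[tuple(map(str,x)) for x in b])
if __name__=="__main__":
    n=sys.argv[1]
    if len(sys.argv)>2:
        for k in("side","top","wrist"):cv2.imwrite(f"pics/{n}_{k}.png",get_image(k)[:,:,::-1])
    s=state();print(s["time"],np.round(s["ft_force"],1),p.round(1))
    Q,o=fit(n,p,M,[(r,q) for r in(.0,.07,.14,.21) for q in(.5,.56,.62,.68,.75)]);nuts(n,Q,o);plate(n,Q,o)
E
python3 plate.py k new
```

```text
time: 26.08
ee_pos: [534.7, -43.2, 206.2]
ee_rot: [-1.992, 0.372, 2.05]
ft_force: [-0.1, -0.8, -5.0]
grip_width: 11.1
26.225 [ 0.   0.2 -4.1] [534.7 -43.2 206.2]
cost 2404 tilt 35.8 +x 35.1 -y 6.5 yaw 72.8 dG [ 0. -0.  0.] lip [723.  92.  -1.] c2 [538. 166.  22.]
cost 2826 tilt 36.5 +x 36.3 -y 3.7 yaw 77.8 dG [0. 0. 0.] lip [714. 108.   2.] c2 [521. 159.  15.]
wrist nuts (tray x,y,score) [(-13, 33, 0.65), (4, 92, 0.61), (128, 33, 0.6), (128, 13, 0.59), (112, -18, 0.59), (128, 58, 0.59)]
side nuts (tray x,y,score) [(127, -88, 0.76), (128, -18, 0.75), (127, -66, 0.68), (127, -44, 0.66), (-8, -4, 0.66), (-8, -33, 0.65)]
top nuts (tray x,y,score) [(126, -17, 0.69), (126, -87, 0.67), (-10, 32, 0.66), (-10, 63, 0.61), (126, -64, 0.59), (126, -40, 0.59)]
wrist hole [('45', '-81.6', '0.9', '(np.float64(23.0), np.float64(30.0))'), ('60', '-81.4', '0.7', '(np.float64(24.5), np.float64(31.5))'), ('75', '-81.4', '0.7', '(np.float64(25.5), np.float64(32.5))')]
side hole [('45', '-73.0', '2.5', '(np.float64(30.5), np.float64(28.5))'), ('60', '-73.1', '2.5', '(np.float64(32.0), np.float64(31.0))'), ('75', '-73.3', '2.4', '(np.float64(33.5), np.float64(33.0))')]
```

Nuts now stand at y −88, −66, −44, −18 along the wall (limit −11), and the hole views agree with the plate resting against its downhill locators. Last: check the bystanders and steadiness.

```bash
python3 -m inch '[[0,0,0,0],[0,0,0,0],[0,0,0,0],[0,0,0,0],[0,0,0,0],[0,0,0,0]]' 0 50
python3 - <<'E'
from h import *
s=state();print(s["time"],np.round(s["ee_pos"],1),np.round(s["ft_force"],1),s["grip_width"],np.abs(s["joint_velocities"]).max())
def mt(cam,boxes):
    A=cv2.imread(f"pics/{cam}0.png");B=np.ascontiguousarray(get_image(cam)[:,:,::-1])
    K=cv2.imread(f"pics/k_{cam}.png")
    for n,(x0,y0,x1,y1) in boxes.items():
        T=A[y0:y1,x0:x1];W=B[y0-15:y1+15,x0-15:x1+15];_,v,_,l=cv2.minMaxLoc(cv2.matchTemplate(W,T,cv2.TM_CCOEFF_NORMED));print(cam,n,"shift px",l[0]-15,l[1]-15,round(v,2))
    cv2.imwrite(f"pics/z_{cam}.png",B); print("changed px since k",(cv2.absdiff(B,K).max(2)>40).sum())
mt("top",dict(marker=(258,128,318,146),dish=(416,198,450,230),wellplate=(118,190,182,250),bottle=(478,166,528,218),adapter=(468,248,500,280)))
mt("side",dict(marker=(214,240,246,282),dish=(314,172,342,196),wellplate=(232,356,300,412),adapter=(358,152,388,174)))
E
python3 plate.py z | grep -E "cost|nuts" | sed -n '1p;4,5p'
```

```text
time: 26.98
ee_pos: [534.7, -43.1, 206.3]
ee_rot: [-1.992, 0.372, 2.05]
ft_force: [-0.9, -0.6, -5.0]
grip_width: 11.8
26.975 [534.7 -43.1 206.3] [-0.9 -0.6 -5. ] 11.751851072840934 0.0029901724608866567
top marker shift px 0 -2 0.84
top dish shift px 0 0 1.0
top wellplate shift px 0 0 1.0
top bottle shift px 0 0 1.0
top adapter shift px 0 0 1.0
changed px since k 16
side marker shift px -2 -1 0.75
side dish shift px -15 -14 0.32
side wellplate shift px 0 0 0.99
side adapter shift px 0 0 0.99
changed px since k 12[ WARN:0@0.444] global loadsave.cpp:275 findDecoder imread_('pics/z_wrist.png'): can't open/read file: check file path/integrity
Traceback (most recent call last):
  File "plate.py", line 18, in <module>
    Q,o=fit(n,p,M,[(r,q) for r in(.0,.07,.14,.21) for q in(.5,.56,.62,.68,.75)]);nuts(n,Q,o);plate(n,Q,o)
        ~~~^^^^^^^^^^^^^^^^^^^^^^^^^^^^^^^^^^^^^^^^^^^^^^^^^^^^^^^^^^^^^^^^^^^^^
  File "ch.py", line 17, in fit
    c=camera_info(n); d=dt(cv2.imread(f"pics/{pre}_{n}.png",0)); ims.append((c,np.minimum(d,15)))
                        ~~^^^^^^^^^^^^^^^^^^^^^^^^^^^^^^^^^^^^^
  File "ch.py", line 13, in dt
    e=cv2.Canny(cv2.GaussianBlur(im,(3,3),0),40,110); return cv2.distanceTransform(255-e,cv2.DIST_L2,5)
                ~~~~~~~~~~~~~~~~^^^^^^^^^^^^
cv2.error: OpenCV(4.12.0) /io/opencv/modules/imgproc/src/smooth.dispatch.cpp:618: error: (-215:Assertion failed) !_src.empty() in function 'GaussianBlur'
```

```bash
python3 -c "
from workcell import *
finish_job(); print(state()['time'])"
```

```text
the job is handed in; nothing more can be done
the job is handed in; nothing more can be done
```

I handed the job in at about 27 s on the robot's clock, and no verdict was reported. By my last checks every requirement is met. I laid the plate in the pocket, let go of it, then gripped the pocket-side handle near its +y end and tipped the tray onto the lip corner. The nuts would not slide along the wall on their own, so I shook the tray gently along its y until they did.

**What the last checks showed:**
- **Tray:** it is tipped about 36° and stands on the lip corner. The fit puts that corner within 1 mm of bench height, with the handle at about 210 mm. The arm is still and the grip is set to 50 N; images 1 s apart were practically identical.
- **Nuts:** all four lie in a row along the end wall at tray y of about -88, -66, -44 and -18 mm. The last one is 78 mm from the lip wall, and the limit is 85 mm.
- **Plate:** its hole, seen from two cameras, puts it within about 2.5 mm of centre, resting against its downhill locators. This is the least exact check, because both views were oblique.
- **Bystanders:** all unmoved except the marker, which shifted about 5 mm. The tray slid over it while I was tipping, so I moved the tray back. The lip corner is now about 60 mm away from it.

**What disagreed or failed:**
- **Roll:** the tray did not roll towards -y as planned. It ended at about 35° down towards +x but only 6° towards -y.
- **Tilt:** it reached about 47° for a short time before I lowered it.
- **Match and fit:** the side camera's match for the dish failed, probably because the arm was in the way; the top view shows it unmoved. I did not repeat the tray fit on the final images.

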